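# Weigh down the repaired books

### The arm

A 6-joint arm with a two-finger parallel gripper is mounted at the origin on the work surface. World frame = base frame: x ahead of the robot, y to its left, z up, the work surface at z = 0. Lengths are in m, angles in rad, forces in N, time in s.
With the tool pointing down it reaches from about 0.275 to 0.875 m from the base axis. Payload 12.5 kg.
Tool frame: the origin (TCP) lies on the centre line of the jaws, within the pads' length; the fingertips stand r.finger_overhang ahead of it and the grasp point (between the pads) lies 3 mm ahead of it (r.finger_overhang is the distance from the TCP to the fingertips, in m); z points along the fingers, y is the line along which they close (so a half turn about z gives the same grasp; the last joint's range is limited). The gripper opens to 85 mm and grips with 20 to 120 N. Pads are 22 mm wide; open, the fingers measure 114 mm over their backs; the gripper's body (76 mm by 85 mm) begins 54 mm behind the grasp point. The pads swing forward as they close: fully open they stand 13 mm farther back than shut.
Start: joints at [-1.421, 0.351, 1.652, -0, 1.139, -0.085], TCP at [0.128, -0.535, 0.253] pointing down, gripper open.
Joint ranges: [-2.75, 2.75], [-0.79, 2.1], [0.01, 2.65], [-1.57, 4.71], [0.07, 3.14], [-2.87, 2.87]. Speed limits (rad/s): [2.22, 2.22, 2.79, 3.14, 3.14, 3.14].

### API

Orientations are given as a unit quaternion [x, y, z, w].
In Python, from cell import r, optics gives the robot as it stands. The module is installed in compiled form; this text tells all that it offers. Calls block until the motion is done:
- r.move_to(position, orientation): joint-space move of the TCP to a pose.
- r.move_linear(position, rot=None, vel=0.15): straight line of the TCP; rot=None keeps the orientation; vel is the mean speed in m/s.
- r.set_joints(angles): joint-space move.
- r.set_gripper(opening, squeeze=None): opening from 0.0 (shut) to 1.0 (fully open); squeeze is the grip in N (None keeps the last); returns when the fingers have stopped.
- r.sleep(seconds).
- r.inverse_kinematics(position, orientation): joint angles nearest the present ones, or None.
- optics.get_image(name): name is "side" or "top"; returns a dict with "pixels" (384x512x3 uint8, red, green, blue), "depth" (384x512 float32, m along the optical axis (not along the pixel's ray), 0 where there is no reading), "fx", "fy", "cx", "cy" (pixels), "camera_from_world" (4x4, takes a point from world to camera coordinates). Camera axes: x right, y down, z forward; pixel columns grow to the right and rows downward; lengths in m; the calibration is good to about 2 mm. A picture is of the moment at which its call begins.
A pose or a line that the arm cannot do raises r.PlanningError and nothing moves.
- r.hand_in(): hands the job in; it is judged then, once.
Readings, each from a call of its own:
- r.current_t(): time.
- r.current_q(): joint angles.
- r.current_qvel(): joint speeds.
- r.current_effort(): joint torques, N m.
- r.current_tool_pos(): TCP position.
- r.current_ee_rot(): TCP orientation.
- r.current_contact_force(): force on the tool from outside, world axes, zero at the start.
- r.current_torque(): the same for the moment, N m.
- r.current_opening(): opening from 0.0 (shut) to 1.0 (fully open).
- r.current_finger_force(): force on a finger pad.
Only numpy, scipy, OpenCV 4.12 (cv2) and the standard library are available. Lean on these libraries where they do the work, as an engineer would, in place of code of your own. Each camera call takes 0.05 s, during which the arm holds its last target. There are 200 camera calls.

### The job

The three repaired books must dry under pressure. Lay the plywood pressing board flat and centred on the cover of the largest book, lengthwise along it, and stand the largest steel weight on the middle of the board; stand the medium weight on the middle of the medium book's cover and the smallest weight on the middle of the smallest's. Set everything down upright without letting it fall or tip over, leave the books lying where they are, and do not move the glue jar.

Things in the scene. Friction and masses are not known exactly. Their poses are not given: they have to be found in the camera images.
- book_large: The large one of three brown cloth-bound books lying flat on the table, loose: 122 x 175 mm cover (x by y), 36 mm thick. Origin: centre of its underside, on the table; z up, y along the spine (the long way), spine on the -x side. Middle of the cover: 36 mm above the origin.
- book_medium: The medium one of three brown cloth-bound books lying flat on the table, loose: 100 x 145 mm cover (x by y), 28 mm thick. Origin: centre of its underside, on the table; z up, y along the spine (the long way), spine on the -x side. Middle of the cover: 28 mm above the origin.
- book_small: The small one of three brown cloth-bound books lying flat on the table, loose: 85 x 120 mm cover (x by y), 20 mm thick. Origin: centre of its underside, on the table; z up, y along the spine (the long way), spine on the -x side. Middle of the cover: 20 mm above the origin.
- weight_large: The large one of three bare steel pressing weights standing upright, loose: a round body 60 mm across and 36 mm high with a knob on top to hold it by. The knob starts with a neck 16 mm across and 8 mm high, then is 22 mm across up to 70 mm above the origin. About 0.75 kg. Origin: centre of its underside; z up.
- weight_medium: The medium one of three bare steel pressing weights standing upright, loose: a round body 48 mm across and 28 mm high with a knob on top to hold it by. The knob starts with a neck 16 mm across and 8 mm high, then is 22 mm across up to 62 mm above the origin. About 0.38 kg. Origin: centre of its underside; z up.
- weight_small: The small one of three bare steel pressing weights standing upright, loose: a round body 36 mm across and 22 mm high with a knob on top to hold it by. The knob starts with a neck 16 mm across and 8 mm high, then is 22 mm across up to 56 mm above the origin. About 0.17 kg. Origin: centre of its underside; z up.
- board: Loose pressing board, plain plywood, 62 x 120 x 14 mm (x by y by z), about 75 g, lying flat on the table; picked up across its 62 mm width. Origin: centre of its underside; z up, y along its length.
- glue_jar: Bystander: a closed white jar of glue, 50 mm across, 58 mm high, standing loose among the weights. Not to be moved. Origin: centre of its underside.
Things that resemble listed ones, but are neither listed nor needed, are in the scene too. What is shaped like the book_medium but green is not meant.

How it is judged:
At the end, for the whole second after the job is handed in: Board flat on the large book, centred within 15 mm, lengthwise within 0.2 rad; large weight on it within 15 mm of the middle of board and book; medium and small weight on their books within 15 mm of the middle; all upright, released, at rest; no book shifted over 20 mm (horizontal distance between each of weight_large, board and book_large below 0.015 m and z of weight_large in the frame of book_large between 0.046 and 0.054 m and angle between each of weight_large, weight_medium, weight_small, board's own z axis and vertical below 0.08 rad and linear speed of each of weight_large, book_large, weight_medium, book_medium, weight_small, book_small, board below 0.02 m/s and distance of each of book_large, book_medium, book_small from where it was at the start of the episode below 0.02 m and horizontal distance between weight_medium and book_medium below 0.015 m and z of weight_medium in the frame of book_medium between 0.024 and 0.032 m and horizontal distance between weight_small and book_small below 0.015 m and z of weight_small in the frame of book_small between 0.016 and 0.024 m and angle between the y axis of board and the y axis of book_large, either way round below 0.21 rad and horizontal distance between weight_large and board below 0.015 m and z of board in the frame of book_large between 0.032 and 0.04 m and z of weight_large in the frame of board between 0.01 and 0.018 m); the robot touches nothing.
It fails at once if a weight or the board is let fall onto its book from more than 25 mm ((horizontal distance between weight_large and book_large below 0.06 m and z of weight_large in the frame of book_large above 0.075 m and contact force between the fingers and weight_large below 0.02 N) or (horizontal distance between weight_medium and book_medium below 0.06 m and z of weight_medium in the frame of book_medium above 0.053 m and contact force between the fingers and weight_medium below 0.02 N) or (horizontal distance between weight_small and book_small below 0.06 m and z of weight_small in the frame of book_small above 0.045 m and contact force between the fingers and weight_small below 0.02 N) or (horizontal distance between board and book_large below 0.06 m and z of board in the frame of book_large above 0.061 m and contact force between the fingers and board below 0.02 N)).
It fails at once if a weight is tipped over (angle between any of weight_large, weight_medium, weight_small's own z axis and vertical above 0.8 rad).
It fails at once if the glue jar is moved by more than 30 mm (distance of glue_jar from where it was at the start of the episode above 0.03 m).
It also fails if it takes over 112 s, if anything falls off the work surface, if the arm or the gripper's body presses on something with over 40 N, if the wrist force passes 120 N, or if a joint passes its speed limit or range.

## Working session

There is one attempt and no reset: what is moved stays moved. The work goes in short steps, each a Python script; the robot and the scene stay as the last script left them, time stands still between calls to the robot, and variables do not carry over. Pictures are saved under pics/ and viewed, at most 14 in all, crops included, and the job is handed in when it is done.

```bash
mkdir -p pics
python3 - <<'E'
from cell import r, optics
import cv2, numpy as np
for n in("top","side"):
    d=optics.get_image(n); np.savez(f"{n}0.npz",**d)
    cv2.imwrite(f"pics/{n}0.png",cv2.resize(d["pixels"][:,:,::-1],(800,600),interpolation=cv2.INTER_CUBIC))
    print(n,d["fx"],d["fy"],d["cx"],d["cy"],np.round(d["camera_from_world"],3).tolist())
print(r.finger_overhang,r.current_t(),r.current_ee_rot(),r.current_tool_pos())
E
```

```text
top 346.68514854736725 346.68514854736725 256.1757974201853 194.69051600147708 [[-0.011, -1.0, -0.01, -0.003], [-0.991, 0.012, -0.132, 0.547], [0.132, 0.009, -0.991, 0.92], [0.0, 0.0, 0.0, 1.0]]
side 413.50940875687814 413.50940875687814 262.28877222195655 188.43499877725327 [[-0.76, -0.649, 0.012, 0.436], [-0.365, 0.412, -0.835, 0.254], [0.538, -0.639, -0.55, 0.79], [0.0, 0.0, 0.0, 1.0]]
0.022 0.1 [ 9.93119423e-01  1.17104978e-01 -1.48727766e-05 -4.86127933e-04] [ 0.12792475 -0.53465717  0.25282775]
```

View pics/top0.png

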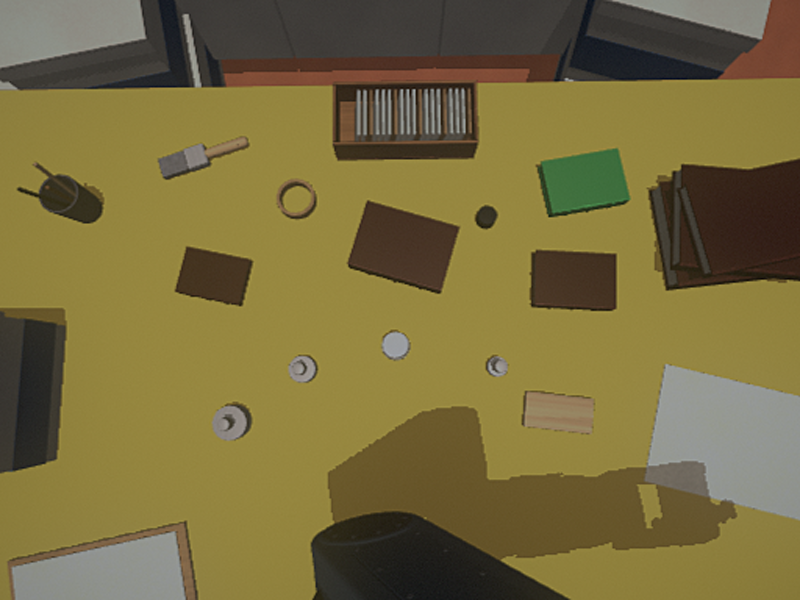

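View pics/side0.png

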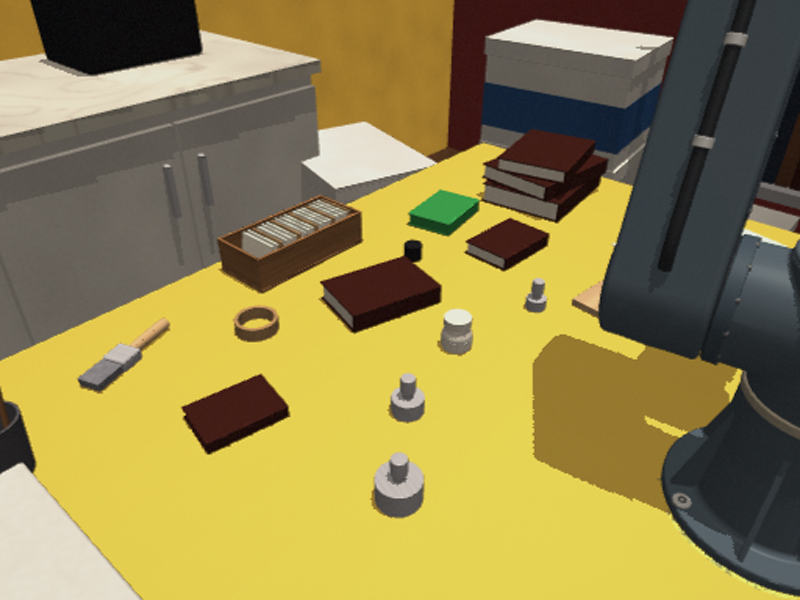

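Top view: large book at (404,247), small book at (214,276), and medium book at (574,280), with the green decoy at (584,182). The weights are large (231,422), medium (302,368) and small (497,366). The jar is at (396,345) and the board at (559,412). I'll measure them with depth and check the sizes.

```bash
cat > meas.py <<'E'
import cv2, numpy as np
def world(d):
    h,w=d["depth"].shape; v,u=np.mgrid[:h,:w]; z=d["depth"]
    P=np.stack([(u-d["cx"])/d["fx"]*z,(v-d["cy"])/d["fy"]*z,z,np.ones_like(z)],-1)
    W=(P@np.linalg.inv(d["camera_from_world"]).T)[...,:3]; W[z==0]=np.nan; return W
def face(W,px,zlo,zhi,rad):
    """min-area rectangle of the surface between heights near an 800x600 pixel"""
    u,v=(np.array(px)*.64).astype(int); m=np.zeros(W.shape[:2],bool)
    m[v-rad:v+rad,u-rad:u+rad]=True
    m&=(W[...,2]>zlo)&(W[...,2]<zhi)
    n,l,s,c=cv2.connectedComponentsWithStats(m.astype(np.uint8),connectivity=4)
    Q=W[l==1+np.argmax(s[1:,4])]
    (c,(a,b),t)=cv2.minAreaRect((Q[:,:2]*1000).astype(np.float32))
    if a>b: t+=90          # t: direction of short side (deg); long side is t+90
    return np.round(np.array(c)/1000,4),sorted(np.round([a,b],1)),round((t+90)%180,1),np.round(np.median(Q[:,2]),4),len(Q)
E
python3 - <<'E'
import numpy as np
from meas import *
for n in ["top"]:
    W=world(np.load(n+"0.npz"))
    print("table",np.nanmedian(W[200:240,180:300,2]))
    for k,px,h,rad in [("bL",(404,247),.036,48),("bM",(574,280),.028,40),("bS",(214,276),.020,38),("board",(559,412),.014,35),
      ("wL",(228,422),.070,20),("wM",(301,368),.062,20),("wS",(497,366),.056,20),("jar",(396,345),.058,20)]:
        print(k,*face(W,px,h-.006,h+.006,rad))
    for k,px,h in [("wL",(231,422),.036),("wM",(302,368),.028),("wS",(497,366),.022)]: print(k,"body",*face(W,px,h-.005,h+.004,20))
E
```

```text
table 0.00019611223765669816
bL [ 0.6547 -0.0156] [np.float64(125.3), np.float64(175.0)] 73.0 0.0359 2691
bM [ 0.59   -0.3225] [np.float64(103.3), np.float64(145.9)] 86.0 0.0279 1876
bS [0.607  0.3322] [np.float64(87.9), np.float64(121.7)] 78.2 0.0199 1271
board [ 0.3563 -0.2851] [np.float64(62.0), np.float64(120.2)] 83.1 0.014 1005
wL [0.3459 0.2879] [np.float64(18.9), np.float64(20.4)] 162.6 0.0697 57
wM [0.4365 0.1658] [np.float64(18.5), np.float64(20.0)] 89.8 0.0617 55
wS [ 0.4381 -0.1793] [np.float64(18.5), np.float64(19.3)] 89.1 0.0554 52
jar [ 4.76e-01 -2.00e-04] [np.float64(41.6), np.float64(41.8)] 44.6 0.058 217
wL body [0.346  0.2876] [np.float64(57.6), np.float64(58.4)] 158.3 0.0358 312
wM body [0.4367 0.1652] [np.float64(44.4), np.float64(46.9)] 45.5 0.0279 172
wS body [ 0.4376 -0.1782] [np.float64(32.4), np.float64(33.0)] 179.4 0.0218 72
```

Run:
```python
import cv2
im=cv2.imread("pics/top0.png"); cv2.imwrite("pics/crop.png",cv2.resize(im[220:460,160:640],(800,400),interpolation=cv2.INTER_CUBIC))
```

```text
(no output)
```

View pics/crop.png

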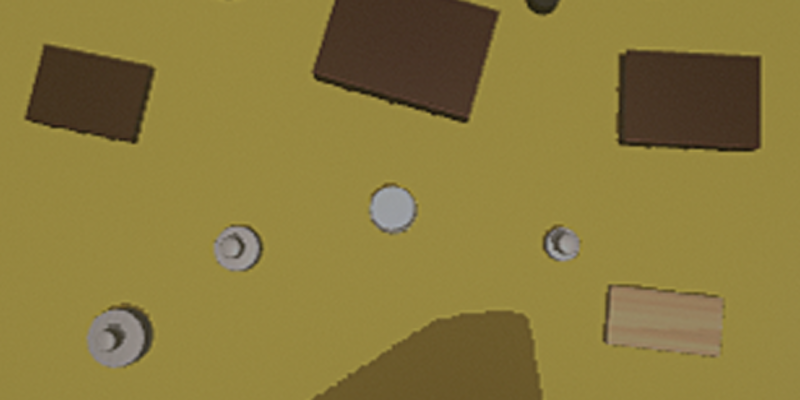

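All sizes and heights match the listed ones: the right-hand brown book (103x146x28) is the medium and the left-hand one (88x122x20) the small. I'll start with the board.

```bash
cat > arm.py <<'E'
from cell import r, optics
import numpy as np, cv2
def quat(a):  # tool down, tool x at world angle a (deg), closing line at a-90
    a=np.radians(a)/2; return [np.cos(a),np.sin(a),0,0]
def radial(xy): return np.degrees(np.arctan2(xy[1],xy[0]))+90
def over(xy,a,z=.22): r.move_to([*xy,z],quat(a))
def down(xy,z,vel=.12): r.move_linear([*xy,z],vel=vel)
def touch(xy,z0,zmin,dF=3.,step=.001):
    """lower from z0 in small steps until the upward force grows by dF"""
    r.sleep(.2); f0=r.current_contact_force()[2]; z=z0
    while z>zmin+1e-6:
        z-=step; r.move_linear([*xy,z],vel=.03)
        f=r.current_contact_force()[2]-f0
        if abs(f)>dF: break
    print("touch z %.4f dF %.1f t %.1f"%(z,f,r.current_t())); return z
def snap(n,name):
    d=optics.get_image(n); np.savez(name+".npz",**d)
    cv2.imwrite(f"pics/{name}.png",cv2.resize(d["pixels"][:,:,::-1],(800,600),interpolation=cv2.INTER_CUBIC)); return d
E
python3 - <<'E'
from arm import *
b=(.3563,-.2851)
over(b,83.1,.15); r.set_gripper(.86); down(b,.03)
z=touch(b,.03,.010)
down(b,z+.002,.03)
r.set_gripper(0,40); print(r.current_opening(),r.current_finger_force(),r.current_contact_force(),r.current_tool_pos())
down(b,.15); print(r.current_opening(),r.current_finger_force(),r.current_t())
snap("side","brd")
E
```

```text
touch z 0.0130 dF 6.4 t 7.3
0.7194323930423248 48.23300443938933 [-6.44564424  2.43822385 32.39411977] [ 0.35668856 -0.28570437  0.01659631]
0.7130604857646621 43.43186795711517 9.1167
```

View pics/brd.png

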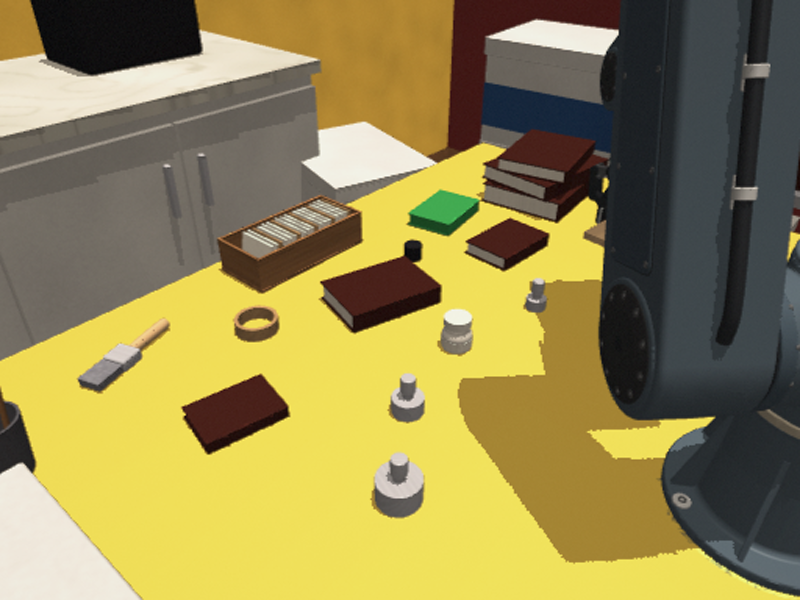

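The board is held (opening 60.6 mm, 43 N). Its edge shows at about (597,232). Placing it on the large book.

Run:
```python
from arm import *
b=(.656,-.016)
over(b,73,.16); print(r.current_opening(),r.current_finger_force()); down(b,.062)
z=touch(b,.060,.047,2.5)
r.set_gripper(.86); r.sleep(.3); down(b,.16); r.set_gripper(1.0)
over((.35,-.1),90,.3); print(r.current_t())
from meas import *
W=world(snap("top","t1"))
print(*face(W,(404,247),.045,.056,48)); print(*face(W,(404,247),.030,.042,48))
```

```text
0.7129744189355651 43.41676354408264
touch z 0.0520 dF 8.3 t 13.8
17.05
[ 0.657  -0.0164] [np.float64(62.8), np.float64(119.8)] 73.3 0.0499 954
[ 0.6546 -0.0154] [np.float64(125.2), np.float64(175.1)] 73.1 0.0359 1733
```

View pics/t1.png

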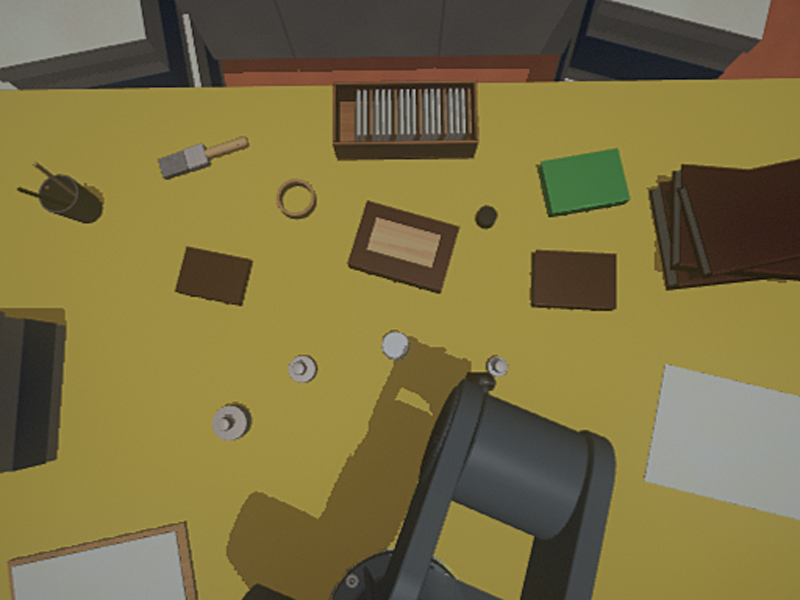

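The board sits flat (top at 0.050), centred within 2 mm and aligned, at about (403,243). Large weight next.

```bash
cat >> arm.py <<'E'
def pick(xy,tcp):
    a=radial(xy); over(xy,a,.2); r.set_gripper(.8); down(xy,tcp); r.set_gripper(0,70)
    down(xy,tcp+.01,.05); print("held",r.current_opening()*85,r.current_finger_force(),r.current_tool_pos()); down(xy,.2)
def place(xy,tcp):
    over(xy,radial(xy),.24); print("over",r.current_opening()*85,r.current_finger_force())
    down(xy,tcp+.012); touch(xy,tcp+.005,tcp-.004,2.5)
    r.set_gripper(.7); r.sleep(.2); down(xy,.24); print("t",r.current_t())
E
python3 - <<'E'
from arm import *
from meas import *
pick((.346,.288),.063); place((.6565,-.016),.113)
over((.35,-.1),90,.3)
W=world(snap("top","t2"))
print(*face(W,(404,247),.114,.128,48)); print(*face(W,(404,247),.080,.092,48));print(*face(W,(404,247),.030,.042,48))
E
```

```text
held 19.67387286887682 68.77046227455139 [0.34596885 0.28798085 0.07311797]
over 19.615056805834723 68.731130361557
touch z 0.1130 dF 7.0 t 26.6
t 28.4583
[ 0.6571 -0.0146] [np.float64(18.0), np.float64(20.5)] 178.9 0.1193 56
[ 0.6564 -0.0143] [np.float64(56.1), np.float64(58.0)] 179.3 0.086 321
[ 0.6547 -0.0155] [np.float64(125.7), np.float64(175.1)] 73.1 0.0359 1699
```

View pics/t2.png

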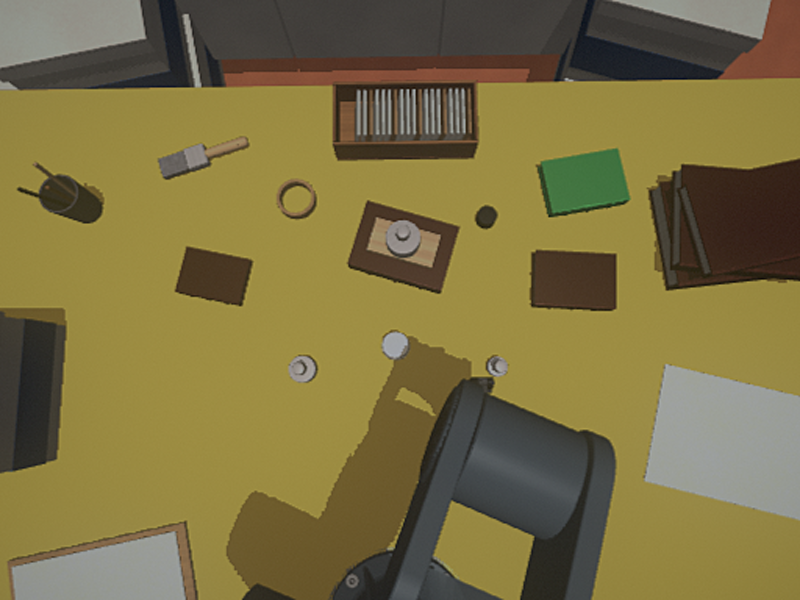

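The large weight stands upright on the board at (403,237), within 2 mm of centre. Now the medium and small weights, lifted higher so they clear it.

Run:
```python
from arm import *
from meas import *
for p,tc,q,h in [((.4366,.1655),.055,(.591,-.3225),.028),((.438,-.179),.049,(.608,.332),.020)]:
    pick(p,tc); down(p,.30); over(q,radial(q),.30); place(q,tc+h); down(q,.30)
over((.35,-.1),90,.3)
W=world(snap("top","t3")); snap("side","s3")
for n,px,h in [("bM",(574,280),.028),("bS",(214,276),.02)]: print(n,*face(W,px,h-.006,h+.006,38))
for n,px,h in [("wM",(574,280),.09),("wMb",(574,280),.056),("wS",(214,276),.076),("wSb",(214,276),.042),("jar",(396,345),.058)]: print(n,*face(W,px,h-.006,h+.006,25))
print(r.current_t())
```

```text
held 19.40207787882503 68.57295155525208 [0.43666121 0.16551082 0.06523714]
over 20.025850004626776 68.75971555709839
touch z 0.0830 dF 7.7 t 40.8
t 42.9
held 20.014435005909885 68.37868809700012 [ 0.43814988 -0.17908217  0.05932911]
over 19.98424833543853 68.50552439689636
touch z 0.0690 dF 3.0 t 54.7
t 56.9083
bM [ 0.5899 -0.3222] [np.float64(102.7), np.float64(146.5)] 86.3 0.0279 1602
bS [0.6069 0.3325] [np.float64(87.6), np.float64(122.8)] 77.5 0.0199 1106
wM [ 0.5923 -0.3217] [np.float64(19.8), np.float64(20.2)] 153.1 0.0894 57
wMb [ 0.592  -0.3212] [np.float64(44.7), np.float64(44.9)] 89.0 0.0559 169
wS [0.608  0.3289] [np.float64(18.6), np.float64(19.3)] 43.6 0.0759 53
wSb [0.6066 0.326 ] [np.float64(27.2), np.float64(34.3)] 158.9 0.0416 79
jar [ 4.76e-01 -2.00e-04] [np.float64(41.6), np.float64(41.8)] 44.6 0.0579 216
59.4833
```

View pics/s3.png

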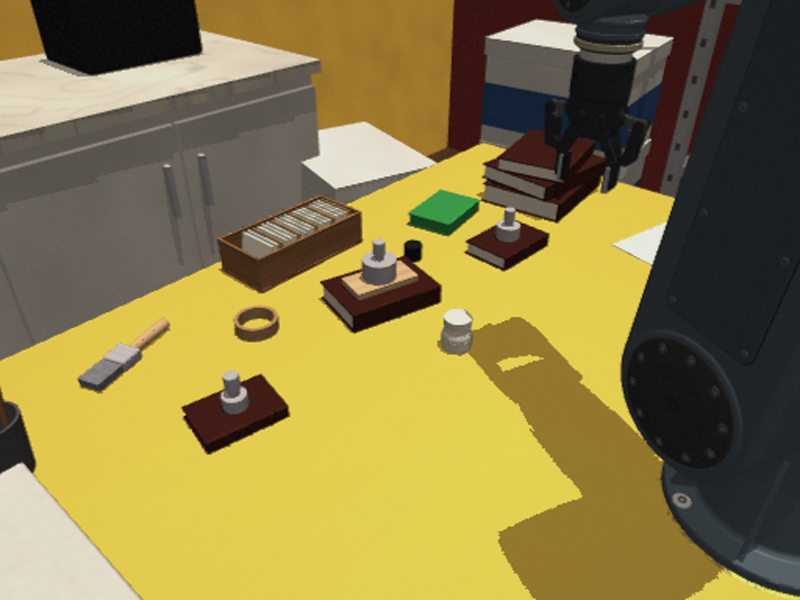

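All three weights stand upright and centred on their books, at (233,393), (379,265) and (508,227). The jar hasn't moved and the arm is clear, so I'm handing in.

```bash
python3 -c "
from cell import r
print(r.hand_in())"
```

```text
the job is handed in; nothing more can be done
None
```

I handed the job in at about 60 s: the last pictures show the board and all three weights upright within about 5 mm of their book centres, with no measurable shift of the books or the glue jar; the verdict was not shown.

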